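# Put the shoe-finishing things back on their marked boards

## Robot

A 6-joint arm with a two-finger parallel gripper is mounted at the origin on the work surface. World frame = base frame: x ahead of the robot, y to its left, z up, the work surface at z = 0. Lengths are in m, angles in rad, forces in N, time in s.
With the tool pointing down it reaches from about 0.4 to 0.825 m from the base axis. Payload 7 kg.
Tool frame: the origin (TCP) lies at the very end of the fingers, on their centre line; the grasp point (between the pads) lies 19 mm behind it (robot.hold_point_z is the distance from the TCP to the grasp point, in m); z points along the fingers, y is the line along which they close (so a half turn about z gives the same grasp; the last joint's range is limited). The gripper opens to 85 mm and grips with 20 to 120 N. Pads are 22 mm wide; open, the fingers measure 114 mm over their backs; the gripper's body (76 mm by 85 mm) begins 54 mm behind the grasp point. The pads swing forward as they close: fully open they stand 13 mm farther back than shut.
Start: joints at [1.615, 0.359, 0.012, 0, -1.224, -0.288], TCP at [0.163, 0.655, 0.197] pointing down, gripper open.
Joint ranges: [-3.07, 3.07], [-1.43, 2.12], [-1.02, 1.25], [-3.03, 1.67], [-3.05, -0], [-3.03, 3.03]. Speed limits (rad/s): [2.39, 2.39, 3.01, 3.14, 3.14, 3.14].

## Interface

Orientations are given as a unit quaternion [w, x, y, z].
In Python, from bench import robot gives the robot as it stands.
- The arm moves only by the tool play_rows, never from a script. Its arguments are lists of equal length, an entry for each row: "slide": the shift along the tool's x, y, z in cm, a list of three; "turn": the turn about the tool's z in degrees. A call has 1 to 12 rows; each row is the pose to reach, as a shift and turn from the pose commanded when the call began, along the tool's axes at that moment; what a row does not reach only later rows make up. A row lasts 1/10 s, in which the tool goes at most 50 mm and 8.59 degrees, less where a joint would pass 70% of its speed; a pose out of reach is approached as far as the arm can. A call with a gripper value outside its range is refused whole. "fingers" is the closure, from 0 (fully open) to 1 (shut), set as the call begins (left out, the last holds). The fingers move at their own pace and stop on an object; "force" is the grip in N (left out, the last holds). Time passes only in rows, so rows that repeat a pose let the fingers close. It gives the time, the measured TCP pose, the force, the opening and the grip force at its end, in the units of the state.
- robot.get_state(): the state, without advancing time (a new reading comes with each control period).
- robot.capture(name): name is "side" or "top"; returns the picture (384x512x3 uint8, blue, green, red); there is no depth.
- robot.camera_model(name): a dict with "vertical_fov" (degrees; the focal length in pixels is half the picture's height over the tangent of half this angle, whatever the lens; pixels are square), "cx", "cy" (the principal point, pixels), "rvec" (rotation vector, rad) and "tvec" (3), from world to camera coordinates, as OpenCV has them. Camera axes: x right, y down, z forward; pixel columns grow to the right and rows downward; lengths in m; the calibration is good to about 2 mm. A picture is of the moment at which its call begins. camera_model takes no time and is no camera call.
- robot.close_job(): hands the job in; it is judged then, once.
The state is a dict: "t": time; "joint_positions": joint angles; "qd": joint speeds; "tau": joint torques, N m; "ee_pos": TCP position; "orientation": TCP orientation; "ft_force": force on the tool from outside, world axes, zero at the start; "ft_torque": the same for the moment, N m; "width": finger opening in m; "gripper_force": force on a finger pad.
Only numpy, scipy, OpenCV 4.12 (cv2) and the standard library are available. Lean on these libraries where they do the work, as an engineer would, in place of code of your own. Each camera call takes 0.05 s, during which the arm holds its last target. There are 200 camera calls.

## Task

Put the four finishing things back on the white boards that are marked for them: the blue dye bottle on the blue ring, the glue pot with the orange lid on the orange ring, the yellow wax block on the yellow rectangle and the shoe brush on the long round-ended dark outline. Each must stand upright the way it stands now, inside its outline, the wax block and the brush turned to line up with theirs (either way round), and be let go. Leave the tack jar and the thread spool standing where they are.

Things in the scene. Friction and masses are not known exactly. Their poses are not given: they have to be found in the camera images.
- dye_bottle: Blue plastic dye bottle, upright: round body 42 mm across up to 58 mm height, then a shoulder narrowing to 68 mm and a white cap 16 mm across up to 83 mm; about 120 g. Loose. Origin: centre of its underside; z up. Yaw does not matter.
- glue_pot: White plastic glue pot, upright: 54 mm across and 36 mm high, with an orange lid 57 mm across above it, 48 mm high in all; about 160 g. Loose. Origin: centre of its underside; z up. Yaw does not matter.
- wax_block: Yellow bar of edge wax, 74 mm (its x) by 40 mm (its y) by 32 mm high; about 100 g. Loose. Origin: centre of its underside; z up.
- brush: Shoe brush lying bristles down: dark brown wooden back with round ends, 130 mm long (its x), 46 mm wide (its y), from 20 to 40 mm height, over a stiff black bristle block 124 by 40 mm from 0 to 20 mm; about 150 g. Loose. Origin: centre of its underside; z up.
- bottle_board: Round white board 80 mm across with a blue ring painted on it, 46 mm inside and 60 mm outside: place of the dye bottle. Fixed to the bench; 6 mm thick, top face level. Origin: centre of its underside, straight below the centre of the outline; z up.
- pot_board: Round white board 94 mm across with an orange ring painted on it, 62 mm inside and 76 mm outside: place of the glue pot. Fixed to the bench; 6 mm thick, top face level. Origin: centre of its underside, straight below the centre of the outline; z up.
- wax_board: White board 110 mm (x) by 74 mm (y) with a yellow rectangular outline, 78 by 44 mm inside, long side along its x: place of the wax block. Fixed to the bench; 6 mm thick, top face level. Origin: centre of its underside, straight below the centre of the outline; z up.
- brush_board: White board 156 mm (x) by 74 mm (y) with a dark brown, nearly black round-ended outline, 134 by 50 mm inside, long side along its x: place of the brush. Fixed to the bench; 6 mm thick, top face level. Origin: centre of its underside, straight below the centre of the outline; z up.
- tack_jar: Bystander: green glass jar with a dark steel lid, 55 mm across, 64 mm high, loose, to be left standing where it is. Origin: centre of its underside.
- thread_spool: Bystander: red thread spool with light wooden ends, 50 mm across, 50 mm high, standing on end, loose, to be left standing where it is. Origin: centre of its underside.

How it is judged:
By the outcome, as a careful person would: the job done as asked, in the order asked, and still so for the second after the job is handed in, with the robot touching nothing.
It also fails if it takes over 106 s, if anything falls off the work surface, if the arm or the gripper's body presses on something with over 40 N, if the wrist force passes 120 N, or if a joint passes its speed limit or range.

## Working session

There is one attempt and no reset: what is moved stays moved. The work goes in short steps, Python scripts to look and compute and a tool call to move; the robot and the scene stay as the last step left them, time stands still between calls to the robot, and variables do not carry over. Pictures are saved under pics/ and viewed, at most 14 in all, crops included, and the job is handed in when it is done.

Besides the shell and the picture viewer there is one more tool, called as name([rows], argument=value, ...), one row to a line, values as JSON. play_rows: Moves the arm, as the interface text tells. Its arguments: {"type":"object","properties":{"slide":{"type":"array"},"turn":{"type":"array"},"fingers":{"type":"number"},"force":{"type":"number"}},"required":["slide","turn"]}

```bash
mkdir -p pics; ls; python3 - <<'E'
from bench import robot
import cv2
s=robot.get_state();print(s)
for n in("top","side"):
    print(n,robot.camera_model(n)); cv2.imwrite(f"pics/{n}0.png",cv2.resize(robot.capture(n),(800,600),interpolation=cv2.INTER_CUBIC))
E
```

```text
pics
{'t': 0.0, 'joint_positions': array([ 1.61507989e+00,  3.59415912e-01,  1.10532478e-02, -3.62506687e-04,
       -1.22411180e+00, -2.88133978e-01]), 'qd': array([ 0.00230067,  0.00130054,  0.00275865, -0.00015402, -0.00087106,
       -0.00135536]), 'tau': array([-7.42356747e-05, -5.83325386e+01,  2.93417895e+01,  6.93675980e+00,
       -6.02205866e-03,  1.02672823e-05]), 'ee_pos': array([0.16284685, 0.65449566, 0.1963403 ]), 'orientation': array([ 8.55701504e-04,  9.92568452e-01, -1.21684576e-01, -2.92497615e-05]), 'ft_force': array([ 0.25144009, -0.17258329,  0.07430546]), 'ft_torque': array([-0.02749283,  0.02159414,  0.01429527]), 'gripper_force': 0.0, 'width': 0.08569928278019574}
top {'vertical_fov': 48.92662683848164, 'cx': 260.1611184788924, 'cy': 187.1454463394544, 'rvec': array([ 2.15792949, -2.1719923 ,  0.14747469]), 'tvec': array([-0.01107754,  0.51914576,  1.35112995])}
side {'vertical_fov': 50.08573910425467, 'cx': 251.83001867941084, 'cy': 194.89414481741213, 'rvec': array([ 2.22375796, -1.00391734,  0.36153519]), 'tvec': array([-0.34514115,  0.33525794,  0.88182703])}
```

View pics/top0.png

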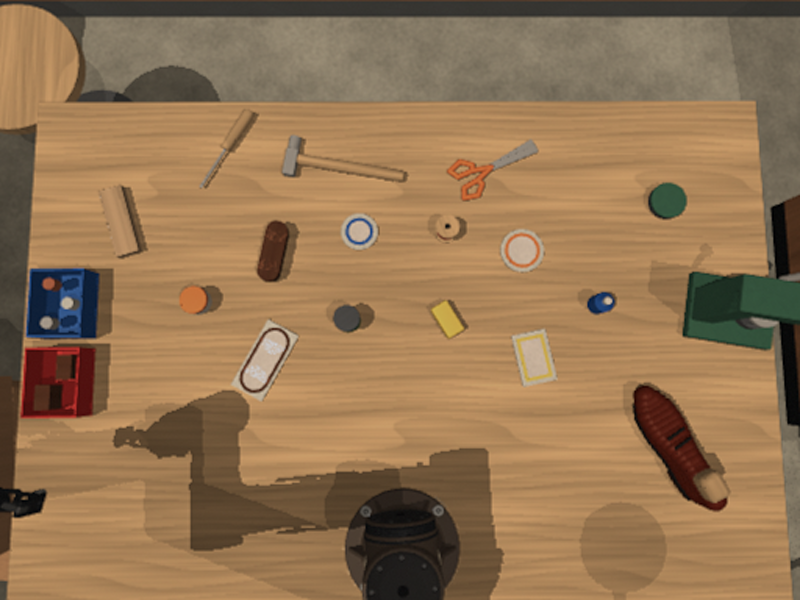

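View pics/side0.png

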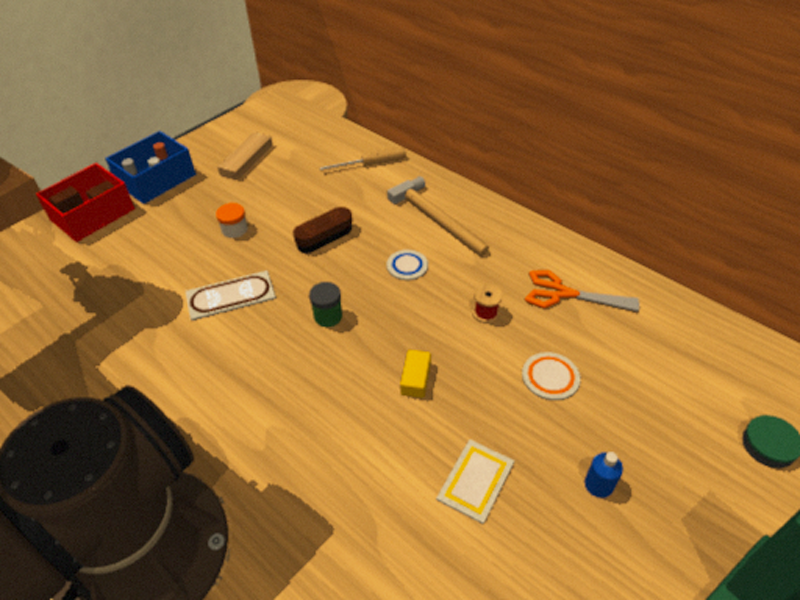

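```bash
cat > h.py <<'E'
import numpy as np, cv2
from scipy.optimize import least_squares
from bench import robot
def K(n):
    m=robot.camera_model(n); f=192/np.tan(np.radians(m["vertical_fov"]/2))
    return m["rvec"],m["tvec"],np.array([[f,0,m["cx"]],[0,f,m["cy"]],[0,0,1.]])
C={n:K(n) for n in("top","side")}
def proj(n,P):
    r,t,k=C[n]; return cv2.projectPoints(np.asarray(P,float).reshape(-1,1,3),r,t,k,None)[0].reshape(-1,2)
def back(n,uv,z):
    r,t,k=C[n]; R=cv2.Rodrigues(r)[0]; d=R.T@np.linalg.inv(k)@[uv[0],uv[1],1]; c=-R.T@t
    return (c+d*(z-c[2])/d[2])[:2]
def cyl(d,z): a=np.arange(0,2*np.pi,.15); return np.c_[d/2*np.cos(a),d/2*np.sin(a),0*a+z]
def box(l,w,z): return np.array([[a*l/2,b*w/2,z] for a in(-1,1) for b in(-1,1)])
def stad(l,w,z): c=cyl(w,z); return np.r_[c+[(l-w)/2,0,0],c-[(l-w)/2,0,0]]
def feat(poly,ang):
    m=cv2.moments(cv2.convexHull(np.float32(poly)))
    c=[m["m10"]/m["m00"],m["m01"]/m["m00"]]
    a=.5*np.arctan2(2*m["mu11"],m["mu20"]-m["mu02"])
    return np.array(c+([a] if ang else []))
V=np.vstack
M={"bottle":(V([cyl(.042,0),cyl(.042,.058),cyl(.016,.083)]),0),"pot":(V([cyl(.057,.036),cyl(.057,.048)]),0),
"wax":(V([box(.074,.04,0),box(.074,.04,.032)]),1),"brush":(V([box(.124,.04,0),stad(.13,.046,.02),stad(.13,.046,.04)]),1),
"bring":(cyl(.06,.006),0),"pring":(cyl(.076,.006),0),"wrect":(box(.09,.056,.006),1),"bout":(stad(.146,.062,.006),1)}
def fit(name,obs,yaw0=0,xy0=(.5,0),zoff=0):
    """obs: {cam: hull pixels}"""
    P,ang=M[name]
    def place(x):
        a=x[2] if ang else 0; c,s=np.cos(a),np.sin(a)
        return P@np.array([[c,s,0],[-s,c,0],[0,0,1]])+[x[0],x[1],zoff]
    def res(x):
        o=[]
        for n,h in obs.items():
            d=feat(proj(n,place(x)),ang)-feat(h,ang)
            if ang: d[2]=10*np.sin(d[2])
            o+=list(d)
        return o
    s=least_squares(res,[*xy0,yaw0][:3 if ang else 2],x_scale=.1,diff_step=1e-3)
    return s.x,np.array(s.fun),place(s.x)
def mask(im,roi,f):
    x0,y0,x1,y1=roi; hsv=cv2.cvtColor(im,cv2.COLOR_BGR2HSV).astype(int)
    m=f(*np.moveaxis(hsv,2,0)).astype(np.uint8); z=np.zeros_like(m); z[y0:y1,x0:x1]=m[y0:y1,x0:x1]
    _,l,st,_=cv2.connectedComponentsWithStats(z,connectivity=8)
    keep=np.isin(l,[i for i in range(1,len(st)) if st[i,4]>=4])
    y,x=np.nonzero(keep)
    # pixel-square corners so hull is unbiased
    return cv2.convexHull(np.float32(np.r_[np.c_[x-.5,y-.5],np.c_[x+.5,y-.5],np.c_[x-.5,y+.5],np.c_[x+.5,y+.5]]))[:,0]
blue=lambda h,s,v:(h>100)&(h<130)&(s>120)
F={"bottle":lambda h,s,v:blue(h,s,v)|((s<50)&(v>110)),"pot":lambda h,s,v:(h<13)&(s>170)&(v>120),
"wax":lambda h,s,v:(h>22)&(h<35)&(s>150)&(v>110),"brush":lambda h,s,v:(v<85),"bring":blue,
"pring":lambda h,s,v:((h<14)&(s>130)&(v>120)),"wrect":lambda h,s,v:(h>22)&(h<35)&(s>80)&(v>110),"bout":lambda h,s,v:v<110}
E
cat > m.py <<'E'
from h import *
R={"top":{"bottle":(580,285,622,320),"pot":(170,280,212,318),"wax":(424,292,472,342),"brush":(250,212,298,288),"bring":(335,208,385,255),"pring":(495,222,550,278),"wrect":(507,325,560,390),"bout":(228,315,302,402)},
"side":{"bottle":(575,445,630,505),"pot":(210,200,252,224),"wax":(395,342,438,402),"brush":(288,202,358,255),"bring":(380,245,435,285),"pring":(515,345,590,405),"wrect":(430,435,520,525),"bout":(180,265,280,322)}}
ims={n:robot.capture(n) for n in R}; vis={n:cv2.resize(i,None,fx=3,fy=3,interpolation=cv2.INTER_CUBIC) for n,i in ims.items()}
for k in M:
    obs={}
    for n in R:
        obs[n]=mask(ims[n],[int(v*.64) for v in R[n][k]],F[k])
        cv2.polylines(vis[n],[np.int32((obs[n]+.5)*3)],1,(255,0,255))
    r0=back("top",obs["top"].mean(0),.02); l=R["top"][k]
    best=min((fit(k,obs,y,r0) for y in(-1.2,-.6,0,.6,1.2)),key=lambda q:(q[1]**2).sum())
    print(k,best[0].round(4),best[1].round(2))
    for n in R: cv2.polylines(vis[n],[np.int32((cv2.convexHull(np.float32(proj(n,best[2])))+.5)*3)],1,(255,255,0))
cv2.imwrite("pics/t1.png",vis["top"][390:780,330:1200][:,:800]); cv2.imwrite("pics/t1.png",cv2.resize(vis["top"][390:780,300:1210],(800,343)))
cv2.imwrite("pics/s1.png",cv2.resize(vis["side"][360:1010,330:1230],(800,578)))
E
python3 m.py
```

```text
bottle [ 0.4948 -0.4199] [-0.48  0.42  0.41 -0.08]
pot [0.5059 0.4284] [ 0.06  0.4   0.21 -0.44]
wax [ 0.4673 -0.0911  0.4833] [-0.12 -1.18 -0.07 -0.53  0.93  0.08]
brush [ 0.6081  0.2673 -0.1828] [-0.1   0.44 -0.04  0.34 -0.33  0.01]
bring [0.6562 0.0883] [-0.2   0.43  0.38 -0.24]
pring [ 0.6134 -0.2626] [-0.32  0.29  0.32 -0.06]
wrect [ 0.3666 -0.2814 -1.4738] [ 0.03 -8.1   0.16 -3.71  4.73  9.99]
bout [ 0.3792  0.2848 -0.5067] [ 0.42  0.92  0.02  0.25 -1.1  -0.12]
```

View pics/t1.png

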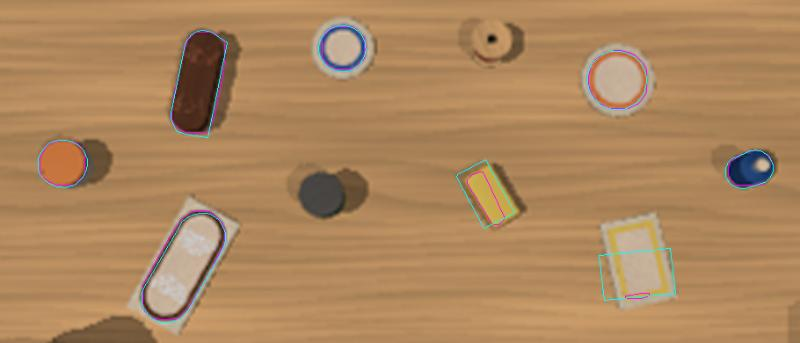

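View pics/s1.png

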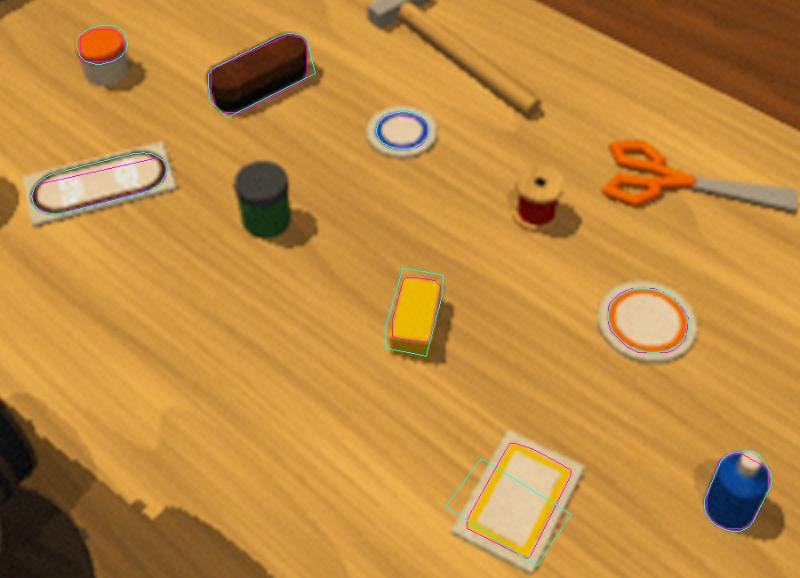

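```bash
python3 - <<'E'
from h import *
for n,pts in {"top":dict(wax=(286,204),waxs=(296,206),wood=(320,215),rectline=(345,233),white=(342,229)),"side":dict(wax=(267,238),waxs=(264,250),bl=(158,178),bw=(150,188),shadow=(275,250))}.items():
    h=cv2.cvtColor(robot.capture(n),cv2.COLOR_BGR2HSV)
    for k,(x,y) in pts.items(): print(n,k,h[y-1:y+2,x-1:x+2].reshape(-1,3)[::4].tolist())
E
```

```text
top wax [[23, 159, 200], [22, 160, 201], [22, 160, 201]]
top waxs [[15, 118, 99], [15, 120, 96], [15, 122, 98]]
top wood [[15, 122, 190], [15, 123, 179], [16, 123, 174]]
top rectline [[15, 56, 200], [15, 57, 197], [15, 56, 195]]
top white [[15, 57, 197], [15, 57, 197], [15, 55, 198]]
side wax [[23, 255, 232], [23, 255, 234], [23, 255, 232]]
side waxs [[21, 255, 125], [22, 255, 124], [21, 255, 124]]
side bl [[17, 117, 168], [13, 115, 144], [16, 42, 218]]
side bw [[18, 74, 227], [19, 74, 227], [19, 73, 227]]
side shadow [[17, 178, 116], [16, 175, 115], [16, 175, 112]]
```

```bash
sed -i 's/"wax":lambda.*$/"wax":lambda h,s,v:(h>=20)\&(h<35)\&(s>120)\&(v>60),"brush":lambda h,s,v:(v<85),"bring":blue,/; s/"wrect":lambda.*$/"wrect":lambda h,s,v:(h>=19)\&(h<35)\&(s>80)\&(v>110),"bout":lambda h,s,v:v<110}/' h.py
sed -i 's/    for n in R:$/    for n in (["top"] if k=="bout" else R):/' m.py
python3 m.py
```

```text
bottle [ 0.4948 -0.4199] [-0.45  0.41  0.4  -0.09]
pot [0.5053 0.4287] [-0.02  0.54  0.36 -0.49]
wax [ 0.4636 -0.0977  0.548 ] [-0.36  0.35  0.02  0.39 -0.03 -0.01]
brush [ 0.6084  0.2673 -0.1863] [-0.1   0.35 -0.01  0.28 -0.24 -0.02]
bring [0.6561 0.0883] [-0.2   0.45  0.4  -0.25]
pring [ 0.6132 -0.2625] [-0.36  0.33  0.37 -0.07]
wrect [ 0.376  -0.2804  0.0942] [-0.84  2.12  1.07  1.38 -0.88 -0.84]
bout [ 0.3822  0.2863 -0.5049] [-0.  0.  0.]
```

View pics/t1.png

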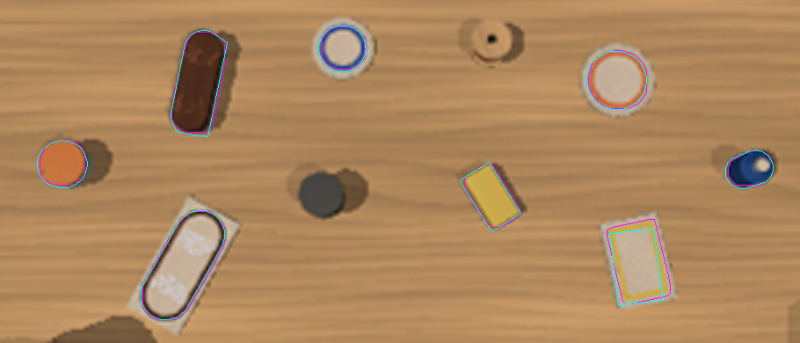

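```bash
python3 - <<'E'
from h import *
I={n:robot.capture(n) for n in C}
f=lambda t:(lambda h,s,v:(h>=20)&(h<35)&(s>t)&(v>110))
o={"top":mask(I["top"],(329,212,352,246),f(90)),"side":mask(I["side"],(275,278,333,336),f(130))}
b={"side":mask(I["side"],(119,172,174,204),lambda h,s,v:(v<165)&(s<150))}
for q in ({"top":o["top"]},{"side":o["side"]},o):
    r=fit("wrect",q,.2,(.38,-.28)); print(r[0].round(4),r[1].round(2))
r=fit("bout",b,-.5,(.38,.286)); print(r[0].round(4))
v=[]
for n,(x0,y0,x1,y1) in {"top":(315,205,365,255),"side":(275,275,335,335)}.items():
    c=cv2.resize(I[n][y0:y1,x0:x1],(390,390),interpolation=cv2.INTER_CUBIC); s=390/(x1-x0)
    for poly,col in ((o[n],(255,0,255)),(cv2.convexHull(np.float32(proj(n,fit("wrect",o,.2,(.38,-.28))[2])))[:,0],(255,255,0))): cv2.polylines(c,[np.int32((poly+.5-[x0,y0])*s)],1,col)
    v.append(c)
c=cv2.resize(I["side"][160:220,110:180],(390,390),interpolation=cv2.INTER_CUBIC)
cv2.imwrite("pics/w.png",np.hstack(v))
E
```

```text
[ 0.384  -0.2822  0.1324] [0. 0. 0.]
[ 0.3822 -0.2813  0.2075] [0. 0. 0.]
[ 0.3828 -0.2816  0.1811] [-0.18  0.36 -0.47  0.26 -0.12  0.34]
[ 0.3766  0.2807 -0.517 ]
```

View pics/w.png

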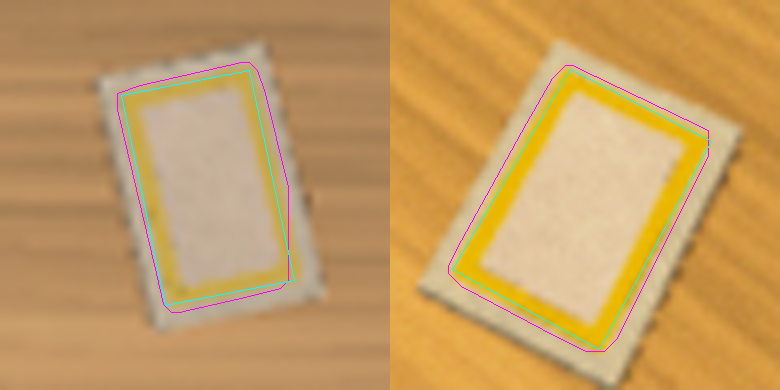

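```bash
cat > d.py <<'E'
import sys,numpy as np
from scipy.spatial.transform import Rotation as Ro
from bench import robot
s=robot.get_state(); p=s["ee_pos"]; w,x,y,z=s["orientation"]; R=Ro.from_quat([x,y,z,w]).as_matrix()
th=np.degrees(np.arctan2(R[1,0],R[0,0])); print("t",round(s["t"],2),"p",p.round(4),"th",th.round(2),"w",round(s["width"],4),"F",s["ft_force"].round(1),"tilt",R[2,2].round(5))
c,si=np.cos(np.radians(th)),np.sin(np.radians(th)); B=np.array([[c,si,0],[si,-c,0],[0,0,-1]]).T
for a in sys.argv[1:]:
    v=[float(q) for q in a.split(",")]
    print(a,"slide",(100*B.T@(np.array(v[:3])-p)).round(2),"turn",round(th-v[3],1))
E
python3 d.py .48,.3,.16,0 .495,-.42,.13,0
```

```text
t 0.5 p [0.163  0.655  0.1973] th -13.97 w 0.0853 F [ 0.4 -0.8  0.3] tilt -1.0
.48,.3,.16,0 slide [39.34 26.8   3.73] turn -14.0
.495,-.42,.13,0 slide [58.17 96.3   6.73] turn -14.0
```

play_rows([
  [39.3,26.8,3.7],
  [39.3,26.8,3.7],
  [39.3,26.8,3.7],
  [39.3,26.8,3.7],
  [39.3,26.8,3.7],
  [39.3,26.8,3.7],
  [39.3,26.8,3.7],
  [39.3,26.8,3.7],
  [39.3,26.8,3.7],
  [39.3,26.8,3.7],
  [39.3,26.8,3.7],
  [39.3,26.8,3.7],
], turn=[-14,-14,-14,-14,-14,-14,-14,-14,-14,-14,-14,-14], fingers=0, force=40)

```text
t: 1.7
ee_pos: [0.48, 0.2995, 0.1603]
orientation: [-0.0, 1.0, -0.001, -0.0]
ft_force: [1.4, 0.3, 0.4]
width: 0.0853
gripper_force: 0.0
```

```bash
python3 d.py .495,-.42,.13,0
```

```text
t 1.7 p [0.48   0.2995 0.1603] th -0.07 w 0.0853 F [1.4 0.3 0.4] tilt -1.0
.495,-.42,.13,0 slide [ 1.59 71.95  3.03] turn -0.1
```

play_rows([
  [1.5,71.95,3],
  [1.5,71.95,3],
  [1.5,71.95,3],
  [1.5,71.95,3],
  [1.5,71.95,3],
  [1.5,71.95,3],
  [1.5,71.95,3],
  [1.5,71.95,3],
  [1.5,71.95,3],
  [1.5,71.95,3],
  [1.5,71.95,3],
  [1.5,71.95,3],
], turn=[0,0,0,0,0,0,0,0,0,0,0,0])

```text
t: 2.9
ee_pos: [0.4931, -0.3002, 0.1357]
orientation: [0.0, 1.0, 0.001, 0.001]
ft_force: [2.3, 0.5, -0.2]
width: 0.0857
gripper_force: 0.0
```

```bash
python3 d.py .495,-.42,.13,0
```

```text
t 2.9 p [ 0.4931 -0.3002  0.1357] th 0.14 w 0.0857 F [ 2.3  0.5 -0.2] tilt -1.0
.495,-.42,.13,0 slide [ 0.16 11.98  0.57] turn 0.1
```

play_rows([
  [0.2,5,0.6],
  [0.2,10,0.6],
  [0.2,12,0.6],
  [0.2,12,0.6],
  [0.2,12,0.6],
  [0.2,12,4],
  [0.2,12,8],
  [0.2,12,10],
  [0.2,12,11.8],
  [0.2,12,11.8],
], turn=[0,0,0,0,0,0,0,0,0,0])

```text
t: 3.9
ee_pos: [0.4936, -0.4165, 0.0151]
orientation: [-0.001, 1.0, 0.001, -0.002]
ft_force: [-0.3, -0.2, -0.1]
width: 0.0853
gripper_force: 0.0
```

```bash
python3 - <<'E'
from h import *
a=robot.capture("side")[270:330,350:430]; b=robot.capture("top")[165:225,345:425]
cv2.imwrite("pics/g1.png",np.hstack([cv2.resize(q,(400,300),interpolation=cv2.INTER_CUBIC) for q in (a,b)]))
E
python3 d.py
```

```text
t 4.0 p [ 0.4954 -0.4182  0.0181] th 0.15 w 0.0855 F [-0.5 -1.   1. ] tilt -1.0
```

View pics/g1.png

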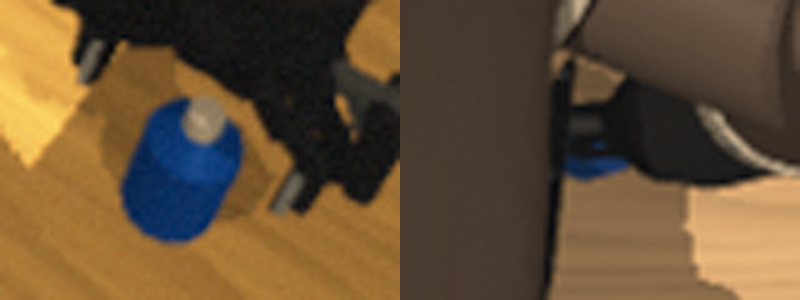

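```bash
python3 - <<'E'
from h import *
p=[[.4954,-.4182+d,z] for z in (.018,.031,.05) for d in (-.043,0,.043)]
print(((proj("side",p)-[350,270])*5).round(), ((proj("side",[[.4948,-.4199,0],[.4948,-.4199,.083]])-[350,270])*5).round())
cv2.imwrite("pics/g2.png",cv2.resize(robot.capture("side")[200:350,300:500],(800,600),interpolation=cv2.INTER_CUBIC))
E
```

```text
[[259. 238.]
 [171. 178.]
 [ 87. 121.]
 [266. 225.]
 [178. 165.]
 [ 93. 107.]
 [278. 205.]
 [187. 144.]
 [101.  86.]] [[165. 200.]
 [208. 110.]]
```

View pics/g2.png

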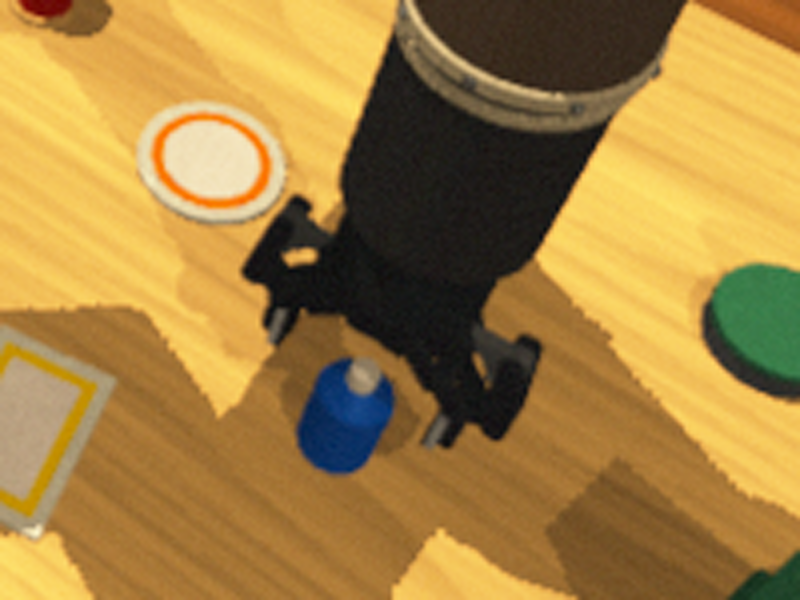

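```bash
python3 - <<'E'
from h import *
for z in (.04,.06,.08):print(((proj("top",[[.4954,-.375,z],[.4948,-.42,z]])-[345,165])*5+[400,0]).round())
cv2.imwrite("pics/g3.png",cv2.resize(robot.capture("top")[170:215,350:410],(800,600),interpolation=cv2.INTER_CUBIC))
E
```

```text
[[529. 142.]
 [597. 143.]]
[[537. 139.]
 [607. 139.]]
[[546. 135.]
 [617. 136.]]
```

View pics/g3.png

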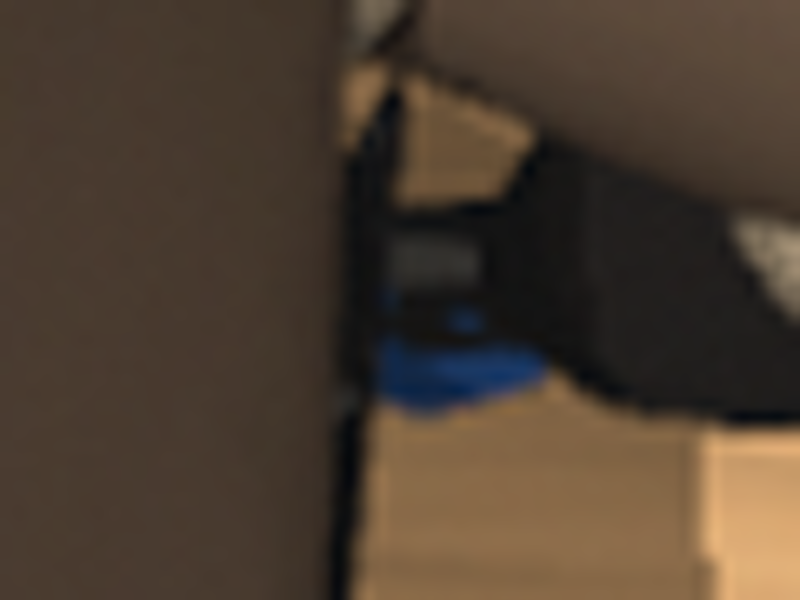

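play_rows([
  [-0.3,0.1,0],
  [-0.3,0.1,0],
  [-0.3,0.1,0],
  [-0.3,0.1,0],
  [-0.3,0.1,0],
  [-0.3,0.1,0],
  [-0.3,0.1,0],
  [-0.3,0.1,0],
  [-0.3,0.1,0],
  [-0.3,0.1,0],
], turn=[0,0,0,0,0,0,0,0,0,0], fingers=1, force=30)

```text
t: 5.1
ee_pos: [0.4917, -0.4205, 0.0183]
orientation: [0.0, 1.0, 0.0, 0.0]
ft_force: [-1.1, 2.7, 5.8]
width: 0.0393
gripper_force: 29.5
```

```bash
python3 d.py; python3 - <<'E'
from h import *
cv2.imwrite("pics/g4.png",cv2.resize(robot.capture("side")[240:340,330:450],(720,600),interpolation=cv2.INTER_CUBIC))
E
```

```text
t 5.1 p [ 0.4917 -0.4205  0.0183] th 0.03 w 0.0393 F [-1.1  2.7  5.8] tilt -1.0
```

View pics/g4.png

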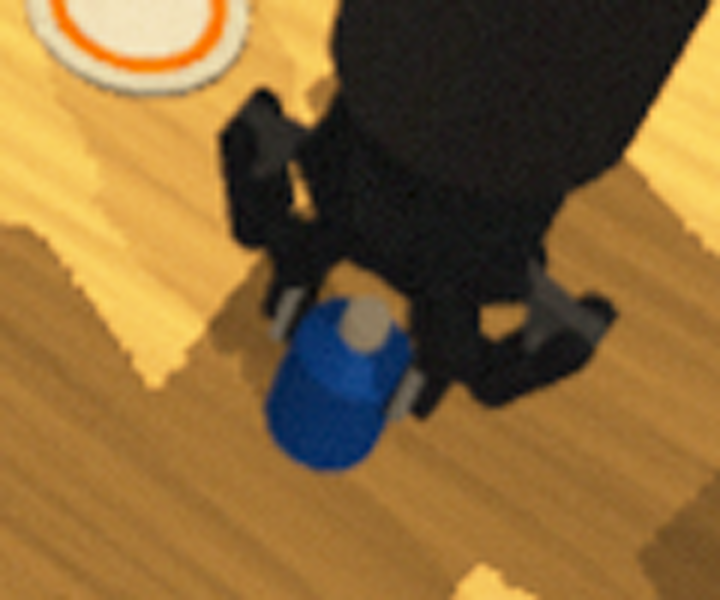

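```bash
python3 - <<'E'
from h import *
for z in (.02,.03,.04,.05,.06,.07): print(z,proj("side",[[.4917,-.4205,z]]).round(1))
print([back("side",(387,301.8),z).round(3) for z in (.02,.03,.04,.05)])
im=robot.capture("side"); 
o={"side":mask(im,(368,285,403,323),blue)}; o2={"side":mask(im,(368,285,403,323),F["bottle"])}
r=fit("bottle",o2,0,(.49,-.42));print(r[0].round(4))
E
```

```text
0.02 [[384.5 307. ]]
0.03 [[385.5 304.9]]
0.04 [[386.5 302.8]]
0.05 [[387.6 300.6]]
0.06 [[388.6 298.4]]
0.07 [[389.7 296.1]]
[array([ 0.507, -0.418]), array([ 0.501, -0.419]), array([ 0.494, -0.42 ]), array([ 0.488, -0.421])]
[ 0.4942 -0.4191]
```

play_rows([
  [0,0,-0.5],
  [0,0,-1],
  [0,0,-2],
  [0,0,-3],
  [0,0,-3],
  [0,0,-3],
], turn=[0,0,0,0,0,0])

```text
t: 5.8
ee_pos: [0.4918, -0.4203, 0.0478]
orientation: [0.0, 1.0, 0.0, 0.0]
ft_force: [-0.5, 0.1, -0.8]
width: 0.0395
gripper_force: 30.4
```

```bash
python3 d.py; python3 - <<'E'
from h import *
cv2.imwrite("pics/g5.png",cv2.resize(robot.capture("side")[230:330,330:450],(720,600),interpolation=cv2.INTER_CUBIC))
E
```

```text
t 5.8 p [ 0.4918 -0.4203  0.0478] th 0.02 w 0.0395 F [-0.5  0.1 -0.8] tilt -1.0
```

View pics/g5.png

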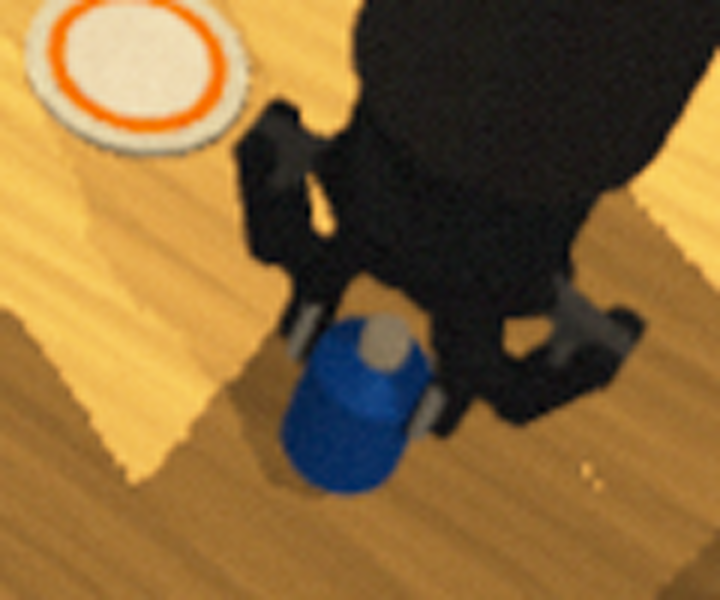

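play_rows([
  [0,0,-3],
  [0.5,-1.5,-6.2],
  [1.5,-5,-6.2],
  [3,-9.5,-6.2],
  [4.5,-14,-6.2],
  [6,-18.5,-6.2],
  [7.4,-23,-6.2],
  [8.8,-27.5,-6.2],
  [10.2,-32,-6.2],
  [11.6,-36.5,-6.2],
  [13,-41,-6.2],
  [14.4,-45,-6.2],
], turn=[0,0,0,0,0,0,0,0,0,0,0,0])

```text
t: 7.05
ee_pos: [0.6352, 0.0321, 0.1089]
orientation: [0.0, 1.0, 0.001, -0.0]
ft_force: [1.3, 0.0, -1.1]
width: 0.0395
gripper_force: 30.8
```

play_rows([
  [1.2,-3.8,0],
  [1.8,-5.4,0],
  [1.8,-5.8,0],
  [1.8,-5.8,0],
  [1.8,-5.8,0],
  [1.8,-5.8,2],
  [1.8,-5.8,4],
  [1.8,-5.8,5],
  [1.8,-5.8,5],
  [1.8,-5.8,5],
], turn=[0,0,0,0,0,0,0,0,0,0])

```text
t: 8.05
ee_pos: [0.6536, 0.0872, 0.0599]
orientation: [0.0, 1.0, 0.0, 0.0]
ft_force: [0.7, 0.4, -1.2]
width: 0.0393
gripper_force: 30.8
```

```bash
python3 d.py .6535,.0875,.0255,0; python3 - <<'E'
from h import *
for n,(x0,y0,w) in {"side":(225,135,80),"top":(190,110,80)}.items():
    cv2.imwrite(f"pics/{n}p.png",0) if 0 else None
a=robot.capture("side")[130:205,215:315]; b=robot.capture("top")[115:190,180:280]
cv2.imwrite("pics/p1.png",np.hstack([cv2.resize(q,(400,300),interpolation=cv2.INTER_CUBIC) for q in (a,b)]))
E
```

```text
t 8.05 p [0.6536 0.0872 0.0599] th 0.0 w 0.0393 F [ 0.7  0.4 -1.2] tilt -1.0
.6535,.0875,.0255,0 slide [-0.01 -0.03  3.44] turn 0.0
```

View pics/p1.png

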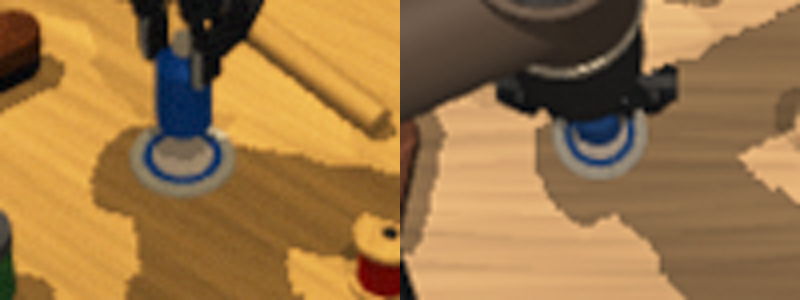

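play_rows([
  [0,0,1],
  [0,0,2],
  [0,0,2.8],
  [0,0,3.1],
  [0,0,3.3],
  [0,0,3.4],
  [0,0,3.5],
  [0,0,3.5],
  [0,0,3.5],
], turn=[0,0,0,0,0,0,0,0,0])

```text
t: 9.05
ee_pos: [0.6534, 0.0879, 0.0246]
orientation: [-0.0, 1.0, 0.0, 0.0]
ft_force: [1.1, -0.6, -0.6]
width: 0.0392
gripper_force: 30.8
```

play_rows([
  [0,0,0],
  [0,0,0],
  [0,0,0],
  [0,0,0],
  [0,0,0],
  [0,0,0],
], turn=[0,0,0,0,0,0], fingers=0)

```text
t: 9.65
ee_pos: [0.6533, 0.0878, 0.0243]
orientation: [0.0, 1.0, 0.0, 0.0]
ft_force: [0.2, -0.7, -0.5]
width: 0.0855
gripper_force: 0.0
```

play_rows([
  [0,0,-1],
  [0,0,-3],
  [0,0,-6],
  [0,0,-10],
  [-1,-3,-10],
  [-3,-7,-10],
  [-5,-11,-10],
  [-6.5,-15,-10],
  [-8,-19,-10],
  [-9.5,-23,-10],
  [-11,-27,-10],
  [-12.5,-31,-10],
], turn=[0,0,0,0,0,0,0,0,0,0,0,0])

```text
t: 10.85
ee_pos: [0.5274, 0.3994, 0.1255]
orientation: [-0.0, 1.0, 0.0, 0.0]
ft_force: [0.5, -0.1, 1.1]
width: 0.0855
gripper_force: 0.0
```

```bash
python3 d.py .5053,.4287,.10,0 ; python3 - <<'E'
from h import *
for n,roi,rr in (("side",(245,140,285,185),(243,155,279,183)),("top",(205,120,250,165),(214,133,246,163))):
    im=robot.capture(n)
    h=mask(im,roi,F["bottle"])
    print(n,h.min(0),h.max(0))
    v=cv2.resize(im[roi[1]-8:roi[3]+8,roi[0]-8:roi[2]+8],(400,400),interpolation=cv2.INTER_CUBIC); cv2.imwrite(f"pics/b{n}.png",v)
a=[cv2.imread(f"pics/b{n}.png") for n in("side","top")]; cv2.imwrite("pics/b.png",np.hstack(a))
E
```

```text
t 10.85 p [0.5274 0.3994 0.1255] th 0.04 w 0.0855 F [ 0.5 -0.1  1.1] tilt -1.0
.5053,.4287,.10,0 slide [-2.2  -2.93  2.55] turn 0.0
side [250.5 150.5] [270.5 175.5]
top [219.5 136.5] [238.5 157.5]
```

play_rows([
  [-2.4,-2.9,2],
  [-2.4,-2.9,2.5],
  [-2.4,-2.9,2.5],
  [-2.4,-2.9,5],
  [-2.4,-2.9,8],
  [-2.4,-2.9,10],
  [-2.4,-2.9,10.7],
  [-2.4,-2.9,11.2],
  [-2.4,-2.9,11.2],
], turn=[0,0,0,0,0,0,0,0,0])

```text
t: 11.85
ee_pos: [0.5047, 0.4267, 0.0129]
orientation: [-0.0, 1.0, 0.0, 0.0]
ft_force: [0.8, -0.3, -0.4]
width: 0.0853
gripper_force: 0.0
```

play_rows([
  [0,0,0],
  [0,0,0],
  [0,0,0],
  [0,0,0],
  [0,0,0],
  [0,0,0],
  [0,0,0],
], turn=[0,0,0,0,0,0,0], fingers=1)

```text
t: 12.55
ee_pos: [0.505, 0.4274, 0.0141]
orientation: [-0.001, 1.0, 0.001, 0.001]
ft_force: [0.1, -0.8, 7.3]
width: 0.0001
gripper_force: 3.9
```

```bash
python3 d.py; python3 - <<'E'
from h import *
cv2.imwrite("pics/pot.png",cv2.resize(np.hstack([robot.capture("side")[90:190,100:200],robot.capture("top")[140:240,75:175]]),(800,400),interpolation=cv2.INTER_CUBIC))
E
```

```text
t 12.55 p [0.505  0.4274 0.0141] th 0.07 w 0.0001 F [ 0.1 -0.8  7.3] tilt -1.0
```

View pics/pot.png

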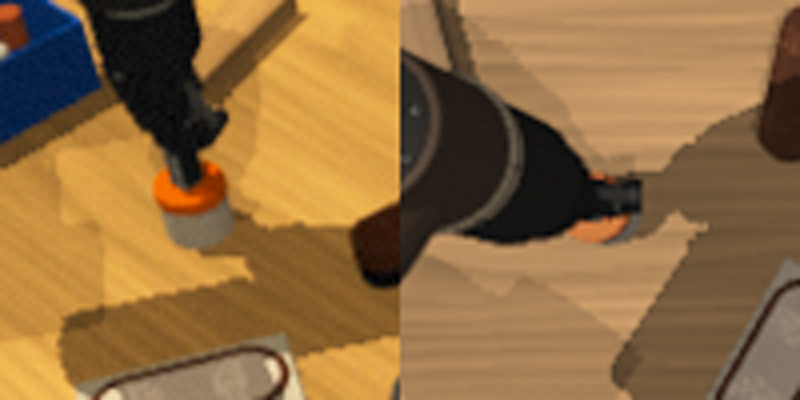

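play_rows([
  [0,0,-1],
  [0,0,-1.5],
  [0,0,-1.5],
  [0,0,-1.5],
  [0,0,-1.5],
  [0,0,-1.5],
  [0,0,0],
  [0,0,1.5],
  [0,0,2.5],
], turn=[0,0,0,0,0,0,0,0,0], fingers=0)

```text
t: 13.55
ee_pos: [0.5032, 0.4257, -0.0152]
orientation: [0.001, 1.0, 0.0, -0.001]
ft_force: [0.6, -0.1, 0.2]
width: 0.0852
gripper_force: 0.0
```

play_rows([
  [0,0,0.6],
  [0,0,1.2],
  [0,0,1.5],
  [0,0,1.5],
], turn=[0,0,0,0])

```text
t: 13.95
ee_pos: [0.504, 0.4266, -0.0281]
orientation: [0.0, 1.0, 0.0, -0.0]
ft_force: [0.5, -0.1, 0.8]
width: 0.0852
gripper_force: 0.0
```

play_rows([
  [0,0,0],
  [0,0,0],
  [0,0,0],
  [0,0,0],
  [0,0,0],
  [0,0,0],
], turn=[0,0,0,0,0,0], fingers=1)

```text
t: 14.55
ee_pos: [0.5045, 0.4274, -0.0268]
orientation: [-0.001, 1.0, 0.0, 0.001]
ft_force: [-1.0, 0.5, 5.7]
width: 0.0564
gripper_force: 31.7
```

play_rows([
  [0,0,-1],
  [0,0,-3],
  [0,0,-3],
  [0,0,-3],
], turn=[0,0,0,0])

```text
t: 14.95
ee_pos: [0.504, 0.4267, 0.0026]
orientation: [-0.0, 1.0, 0.0, 0.0]
ft_force: [-1.0, -0.5, -1.5]
width: 0.0561
gripper_force: 32.3
```

```bash
python3 d.py;  python3 - <<'E'
from h import *
P,_=M["pot"]
for n,roi in (("side",(134,110,162,150)),("top",(105,165,140,205))):
    h=mask(robot.capture(n),roi,F["pot"]); print(n,h.min(0),h.max(0))
    for z in (0,.03): q=proj(n,P+[.505,.4287,z]); print(z,q.min(0).round(1),q.max(0).round(1))
E
```

```text
t 14.95 p [0.504  0.4267 0.0026] th 0.01 w 0.0561 F [-1.  -0.5 -1.5] tilt -1.0
side [136.5 123.5] [147.5 136.5]
0 [137.9 129. ] [156.9 143.6]
0.03 [135.7 121.4] [155.1 136.1]
top [118.5 195.5] [127.5 199.5]
0 [113.7 182.9] [132.6 200.8]
0.03 [110.6 181.6] [129.9 199.9]
```

play_rows([
  [0,0,-3],
  [0,1,-5.7],
  [0.5,4,-5.7],
  [1,8.5,-5.7],
  [1.5,13,-5.7],
  [2.2,17.5,-5.7],
  [3,22,-5.7],
  [3.8,26.5,-5.7],
  [4.6,31,-5.7],
  [5.5,35.5,-5.7],
  [6.2,40,-5.7],
  [7,44.5,-5.7],
], turn=[0,0,0,0,0,0,0,0,0,0,0,0])

```text
t: 16.25
ee_pos: [0.5737, -0.0202, 0.0586]
orientation: [0.0, 1.0, 0.0, -0.001]
ft_force: [1.1, 0.6, -0.2]
width: 0.0558
gripper_force: 32.7
```

play_rows([
  [0.7,4.5,0],
  [1.4,9,0],
  [2.1,13.5,0],
  [2.8,18,0],
  [3.4,22,0],
  [3.8,24.2,0],
  [3.8,24.5,0],
  [3.8,24.5,0],
  [3.8,24.5,2.5],
  [3.8,24.5,5],
  [3.8,24.5,5],
], turn=[0,0,0,0,0,0,0,0,0,0,0])

```text
t: 17.35
ee_pos: [0.6094, -0.2612, 0.0056]
orientation: [-0.001, 1.0, 0.001, -0.003]
ft_force: [-0.5, 0.9, -2.3]
width: 0.0561
gripper_force: 32.7
```

```bash
python3 d.py .612,-.263,-.0195,0;  python3 - <<'E'
from h import *
# bottle check, arm away; restrict to pixels above the board by color
g={}
for n,roi in (("side",(243,135,280,185)),("top",(200,120,250,170))):
    im=robot.capture(n); cv2.imwrite(f"pics/c{n}.png",im)
    hsv=cv2.cvtColor(im,cv2.COLOR_BGR2HSV)
    for z in(.006,):
        q=proj(n,M["bottle"][0]+[.6561,.0883,z]); print(n,"exp bottle",q.min(0).round(1),q.max(0).round(1))
    h=mask(im,roi,F["bottle"]); print(h.min(0),h.max(0))
    h=mask(im,roi,blue); print(h.min(0),h.max(0))
E
```

```text
t 17.35 p [ 0.6094 -0.2612  0.0056] th 0.06 w 0.0561 F [-0.5  0.9 -2.3] tilt -0.99998
.612,-.263,-.0195,0 slide [0.26 0.18 2.51] turn 0.1
side exp bottle [253.3 145.6] [267.7 173.2]
[249.5 150.5] [269.5 176.5]
[250.5 150.5] [269.5 174.5]
top exp bottle [221.8 137.7] [235.5 154. ]
[219.5 136.5] [240.5 157.5]
[221.5 138.5] [237.5 155.5]
```

play_rows([
  [0,0,0],
  [0,0,1],
  [0,0,2],
  [0,0,2.4],
  [0,0,2.6],
  [0,0,2.8],
  [0,0,2.9],
  [0,0,2.9],
  [0,0,2.9],
], turn=[0,0,0,0,0,0,0,0,0])

```text
t: 18.35
ee_pos: [0.6126, -0.2633, -0.0195]
orientation: [0.0, 1.0, 0.0, 0.0]
ft_force: [0.0, -0.1, -1.8]
width: 0.0556
gripper_force: 32.7
```

```bash
python3 d.py .612,-.263,-.0195,0
```

```text
t 18.35 p [ 0.6126 -0.2633 -0.0195] th 0.03 w 0.0556 F [ 0.  -0.1 -1.8] tilt -1.0
.612,-.263,-.0195,0 slide [-0.06 -0.03  0.  ] turn 0.0
```

play_rows([
  [0,0,0.05],
  [0,0,0.1],
  [0,0,0.1],
  [0,0,0.1],
  [0,0,0.1],
], turn=[0,0,0,0,0], fingers=0)

```text
t: 18.85
ee_pos: [0.6125, -0.2632, -0.0206]
orientation: [0.0, 1.0, 0.0, 0.0]
ft_force: [0.1, 0.1, -0.2]
width: 0.0853
gripper_force: 0.0
```

play_rows([
  [0,0,-1],
  [0,0,-3],
  [0,0,-7],
  [0,0,-9],
  [-3,-3,-9],
  [-6,-6,-9],
  [-9,-9.5,-9],
  [-12,-13,-9],
  [-14.9,-16.5,-9],
  [-14.9,-16.5,-9],
  [-14.9,-16.5,-9],
  [-14.9,-16.5,-9],
], turn=[0,0,0,0,-8,-16,-24,-31.4,-31.4,-31.4,-31.4,-31.4])

```text
t: 20.05
ee_pos: [0.4644, -0.0984, 0.0701]
orientation: [0.0, 0.963, 0.271, 0.001]
ft_force: [0.2, 0.5, -0.3]
width: 0.0856
gripper_force: 0.0
```

```bash
python3 d.py .463,-.0975,-.030,31.4; python3 - <<'E'
from h import *
obs={}
for n,roi in (("side",(325,215,380,262)),("top",(310,140,357,180))):
    im=robot.capture(n)
    obs[n]=mask(im,roi,F["pring"])
    q=proj(n,M["pot"][0]+[.6132,-.2625,.006]); print(n,q.min(0).round(1),q.max(0).round(1))
    print(obs[n].min(0),obs[n].max(0))
E
```

```text
t 20.05 p [ 0.4644 -0.0984  0.0701] th 31.44 w 0.0856 F [ 0.2  0.5 -0.3] tilt -1.0
.463,-.0975,-.030,31.4 slide [-0.08 -0.15 10.01] turn 0.0
side [343.4 218.9] [367.4 240.1]
[339.5 226.5] [367.5 252.5]
top [326.8 148.7] [344.8 166.5]
[322.5 148.5] [345.5 170.5]
```

play_rows([
  [-0.1,-0.1,4],
  [-0.1,-0.1,7],
  [-0.1,-0.1,8.5],
  [-0.1,-0.1,9.4],
  [-0.1,-0.1,10],
  [-0.1,-0.1,10.2],
  [-0.1,-0.1,10.2],
  [-0.1,-0.1,10.2],
], turn=[0,0,0,0,0,0,0,0])

```text
t: 20.95
ee_pos: [0.4626, -0.0979, -0.032]
orientation: [0.0, 0.963, 0.271, 0.001]
ft_force: [-0.2, -0.1, -1.2]
width: 0.0853
gripper_force: 0.0
```

play_rows([
  [0,0,0],
  [0,0,0],
  [0,0,0],
  [0,0,0],
  [0,0,0],
  [0,0,0],
  [0,0,0],
], turn=[0,0,0,0,0,0,0], fingers=1)

```text
t: 21.65
ee_pos: [0.4623, -0.0979, -0.0323]
orientation: [0.0, 0.963, 0.271, 0.0]
ft_force: [-1.6, -0.1, 6.3]
width: 0.0396
gripper_force: 30.7
```

```bash
python3 d.py .382,-.2818,.02,11.6
```

```text
t 21.65 p [ 0.4623 -0.0979 -0.0323] th 31.45 w 0.0396 F [-1.6 -0.1  6.3] tilt -1.0
.382,-.2818,.02,11.6 slide [-16.45  11.5   -5.23] turn 19.8
```

play_rows([
  [0,0,-2],
  [0,0,-5],
  [-2,1.5,-6],
  [-5,3.5,-6],
  [-8,5.6,-6],
  [-11,7.7,-6],
  [-14,9.8,-6],
  [-16.5,11.5,-6],
  [-16.5,11.5,-6],
  [-16.5,11.5,-6],
  [-16.5,11.5,-4],
  [-16.5,11.5,-4],
], turn=[0,0,3,8,13,18,19.7,19.7,19.7,19.7,19.7,19.7])

```text
t: 22.85
ee_pos: [0.38, -0.281, 0.0058]
orientation: [-0.001, 0.995, 0.102, -0.001]
ft_force: [-0.4, -0.5, -0.6]
width: 0.0398
gripper_force: 30.6
```

```bash
python3 d.py .3815,-.2818,-.025,11.7; python3 - <<'E'
from h import *
I={n:robot.capture(n) for n in C}
zo=.0365 # wax bottom above the bench now
zo=robot.get_state()["ee_pos"][2]+.0323
o=mask(I["side"],(255,255,345,345),lambda h,s,v:(h>=20)&(h<35)&(s>150)&(v>60)); print(o.min(0),o.max(0))
for x in ([.3825,-.2816],): 
    c,s=np.cos(.205),np.sin(.205); P=M["wax"][0]@np.array([[c,s,0],[-s,c,0],[0,0,1]])+[*x,zo]; q=proj("side",P); print(q.min(0),q.max(0))
cv2.imwrite("pics/wp.png",cv2.resize(I["side"][240:350,250:360],(600,600),interpolation=cv2.INTER_CUBIC))
E
```

```text
t 22.85 p [ 0.38   -0.281   0.0058] th 11.75 w 0.0398 F [-0.4 -0.5 -0.6] tilt -0.99999
.3815,-.2818,-.025,11.7 slide [0.13 0.11 3.08] turn 0.1
[254.5 254.5] [344.5 328.5]
[289.90763226 274.78270063] [322.11214085 316.77698795]
```

play_rows([
  [0,0,0],
  [0,0,1],
  [0,0,2],
  [0,0,2.6],
  [0,0,2.9],
  [0,0,3.1],
  [0,0,3.2],
  [0,0,3.3],
  [0,0,3.3],
], turn=[0,0,0,0,0,0,0,0,0])

```text
t: 23.85
ee_pos: [0.3813, -0.2822, -0.0256]
orientation: [0.0, 0.995, 0.102, 0.0]
ft_force: [0.1, -0.4, -1.4]
width: 0.0396
gripper_force: 30.6
```

```bash
python3 d.py .3815,-.2818,-.025,11.7
```

```text
t 23.85 p [ 0.3813 -0.2822 -0.0256] th 11.73 w 0.0396 F [ 0.1 -0.4 -1.4] tilt -1.0
.3815,-.2818,-.025,11.7 slide [ 0.03 -0.03 -0.06] turn 0.0
```

play_rows([
  [0,0,0.05],
  [0,0,0.05],
  [0,0,0.05],
  [0,0,0.05],
  [0,0,0.05],
  [0,0,-2],
  [0,0,-6],
  [0,0,-10],
  [0,0,-10],
], turn=[0,0,0,0,0,0,0,0,0], fingers=0)

```text
t: 24.75
ee_pos: [0.3846, -0.2834, 0.0794]
orientation: [0.002, 0.995, 0.103, 0.004]
ft_force: [0.8, 1.1, -0.1]
width: 0.0853
gripper_force: 0.0
```

```bash
python3 d.py .50,0,.09,0 .608,.267,.09,-10.7
```

```text
t 24.75 p [ 0.3846 -0.2834  0.0794] th 11.8 w 0.0853 F [ 0.8  1.1 -0.1] tilt -0.99996
.50,0,.09,0 slide [ 17.09 -25.38  -1.06] turn 11.8
.608,.267,.09,-10.7 slide [ 33.12 -49.31  -1.06] turn 22.5
```

play_rows([
  [33.1,-49.3,-1],
  [33.1,-49.3,-1],
  [33.1,-49.3,-1],
  [33.1,-49.3,-1],
  [33.1,-49.3,-1],
  [33.1,-49.3,-1],
  [33.1,-49.3,-1],
  [33.1,-49.3,-1],
  [33.1,-49.3,-1],
  [33.1,-49.3,-1],
  [33.1,-49.3,-1],
  [33.1,-49.3,-1],
], turn=[22.5,22.5,22.5,22.5,22.5,22.5,22.5,22.5,22.5,22.5,22.5,22.5])

```text
t: 25.95
ee_pos: [0.599, 0.2546, 0.0837]
orientation: [0.0, 0.996, -0.094, -0.0]
ft_force: [0.4, -0.9, -0.4]
width: 0.0855
gripper_force: 0.0
```

play_rows([
  [0,0,0],
], turn=[0])

```text
t: 26.05
ee_pos: [0.6007, 0.2577, 0.083]
orientation: [-0.0, 0.996, -0.092, 0.001]
ft_force: [-1.4, -1.3, -0.1]
width: 0.0854
gripper_force: 0.0
```

```bash
python3 d.py .608,.267,-.025,-10.7; python3 - <<'E'
from h import *
# wax check
I={n:robot.capture(n) for n in C}
o={"top":mask(I["top"],(322,205,362,252),lambda h,s,v:(h>=20)&(h<35)&(s>115)&(v>110))}
r=fit("wax",o,.2,(.38,-.28),.006); print(r[0].round(4))
cv2.imwrite("pics/chk.png",cv2.resize(np.hstack([I["side"][270:340,270:340],I["top"][195:265,305:375]]),(800,400),interpolation=cv2.INTER_CUBIC))
E
```

```text
t 26.05 p [0.6007 0.2577 0.083 ] th -10.55 w 0.0854 F [-1.4 -1.3 -0.1] tilt -1.0
.608,.267,-.025,-10.7 slide [ 0.55 -1.05 10.8 ] turn 0.1
[ 0.3831 -0.2791  0.1852]
```

play_rows([
  [0.6,-1,0],
  [0.6,-1,0],
  [0.6,-1,0],
  [0.6,-1,4],
  [0.6,-1,7],
  [0.6,-1,9],
  [0.6,-1,10.2],
  [0.6,-1,11],
  [0.6,-1,11],
  [0.6,-1,11],
], turn=[0,0,0,0,0,0,0,0,0,0])

```text
t: 27.15
ee_pos: [0.6072, 0.2615, -0.025]
orientation: [-0.0, 0.996, -0.094, 0.001]
ft_force: [-0.3, -0.1, 0.8]
width: 0.0852
gripper_force: 0.0
```

play_rows([
  [0,0,0],
  [0,0,0],
  [0,0,0],
  [0,0,0],
  [0,0,0],
  [0,0,0],
  [0,0,0],
], turn=[0,0,0,0,0,0,0], fingers=1)

```text
t: 27.85
ee_pos: [0.6078, 0.2625, -0.0245]
orientation: [-0.001, 0.996, -0.093, 0.001]
ft_force: [-1.0, 3.1, 5.3]
width: 0.0455
gripper_force: 31.7
```

```bash
python3 d.py .3806,.2848,.02,-29.1
```

```text
t 27.85 p [ 0.6078  0.2625 -0.0245] th -10.73 w 0.0455 F [-1.   3.1  5.3] tilt -0.99999
.3806,.2848,.02,-29.1 slide [-22.74   2.04  -4.45] turn 18.4
```

play_rows([
  [0,0,-2],
  [0,0,-4.5],
  [-2,0.2,-5],
  [-6,0.5,-5],
  [-10,0.9,-5],
  [-14,1.3,-5],
  [-18,1.6,-5],
  [-21,1.9,-5],
  [-22.7,2.0,-5],
  [-22.7,2.0,-5],
  [-22.7,2.0,-5],
  [-22.7,2.0,-3],
], turn=[0,0,3,7,11,15,18.4,18.4,18.4,18.4,18.4,18.4])

```text
t: 29.05
ee_pos: [0.3817, 0.286, 0.0058]
orientation: [-0.002, 0.968, -0.252, 0.001]
ft_force: [0.2, 0.5, -2.5]
width: 0.0456
gripper_force: 31.6
```

play_rows([
  [0,0,0],
  [0,0,0],
  [0,0,0],
], turn=[0,0,0])

```text
t: 29.35
ee_pos: [0.3804, 0.2841, 0.0044]
orientation: [-0.0, 0.968, -0.252, 0.0]
ft_force: [-0.9, 0.6, -0.9]
width: 0.0458
gripper_force: 31.6
```

```bash
python3 d.py .381,.2850,-.0175,-29.1
```

```text
t 29.35 p [0.3804 0.2841 0.0044] th -29.2 w 0.0458 F [-0.9  0.6 -0.9] tilt -1.0
.381,.2850,-.0175,-29.1 slide [ 0.01 -0.11  2.19] turn -0.1
```

play_rows([
  [0,-0.1,0.8],
  [0,-0.1,1.5],
  [0,-0.1,1.8],
  [0,-0.1,2.0],
  [0,-0.1,2.1],
  [0,-0.1,2.2],
  [0,-0.1,2.2],
  [0,-0.1,2.2],
], turn=[0,0,0,0,0,0,0,0])

```text
t: 30.15
ee_pos: [0.3803, 0.285, -0.0178]
orientation: [-0.0, 0.968, -0.252, 0.0]
ft_force: [0.2, 1.1, -0.9]
width: 0.0453
gripper_force: 31.7
```

play_rows([
  [0,0,0.05],
  [0,0,0.05],
  [0,0,0.05],
  [0,0,0.05],
  [0,0,0.05],
  [0,0,-2],
  [0,0,-6],
  [0,0,-10],
  [0,0,-12],
  [0,0,-12],
  [0,0,-12],
], turn=[0,0,0,0,0,0,0,0,0,0,0], fingers=0)

```text
t: 31.25
ee_pos: [0.3802, 0.285, 0.1023]
orientation: [-0.001, 0.968, -0.252, 0.0]
ft_force: [0.6, 0.7, -0.7]
width: 0.0851
gripper_force: 0.0
```

```bash
python3 d.py .35,.50,.18,-29.2
```

```text
t 31.25 p [0.3802 0.285  0.1023] th -29.18 w 0.0851 F [ 0.6  0.7 -0.7] tilt -1.0
.35,.50,.18,-29.2 slide [-13.12 -17.3   -7.77] turn 0.0
```

play_rows([
  [-32,-20.5,-9],
  [-32,-20.5,-9],
  [-32,-20.5,-9],
  [-32,-20.5,-9],
  [-32,-20.5,-9],
  [-32,-20.5,-9],
  [-32,-20.5,-9],
  [-32,-20.5,-9],
  [-32,-20.5,-9],
  [-32,-20.5,-9],
  [-32,-20.5,-9],
], turn=[0,0,0,0,0,0,0,0,0,0,0])

```text
t: 32.35
ee_pos: [0.201, 0.6186, 0.1904]
orientation: [0.001, 0.968, -0.252, 0.0]
ft_force: [0.5, -0.3, -0.4]
width: 0.0854
gripper_force: 0.0
```

```bash
python3 - <<'E'
from h import *
T={"bottle":(.6561,.0883,0),"pot":(.6132,-.2625,0),"wax":(.3825,-.2816,.205),"brush":(.381,.285,-.508)}
rows=[]
for n in ("side","top"):
    im=robot.capture(n); r=[]
    for k,(x,y,a) in T.items():
        u,v=proj(n,[[x,y,.03]])[0].round().astype(int); w=30
        c=im[v-w:v+w,u-w:u+w]; r.append(cv2.resize(c,(200,300),interpolation=cv2.INTER_CUBIC) if 0 else cv2.resize(c,(200,200),interpolation=cv2.INTER_CUBIC))
    rows.append(np.hstack(r))
cv2.imwrite("pics/fin.png",np.vstack(rows))
I={n:robot.capture(n) for n in C}
def rep(k,rois,f,x0,ya):
    o={n:mask(I[n],roi,f) for n,roi in rois.items()}
    r=fit(k,o,ya,x0,.006); print(k,r[0].round(4),r[1].round(2))
rep("brush",{"side":(112,158,185,210),"top":(145,200,195,260)},lambda h,s,v:v<70,(.38,.285),-.5)
rep("wax",{"top":(322,205,362,252)},lambda h,s,v:(h>=20)&(h<35)&(s>140)&(v>110),(.38,-.28),.2)
rep("wax",{"side":(268,270,340,340)},lambda h,s,v:(h>=20)&(h<35)&(s>240)&(v>60),(.38,-.28),.2)
E
python3 d.py
```

```text
brush [ 0.3715  0.2758 -0.5874] [ 0.02 -0.91 -0.07  0.48  0.59  0.07]
wax [ 0.383  -0.2793  0.1957] [ 0. -0. -0.]
wax [ 0.3764 -0.2859  0.1765] [-0. -0.  0.]
t 32.55 p [0.2014 0.619  0.192 ] th -29.22 w 0.0856 F [ 0.3 -0.3 -0.6] tilt -1.0
```

View pics/fin.png

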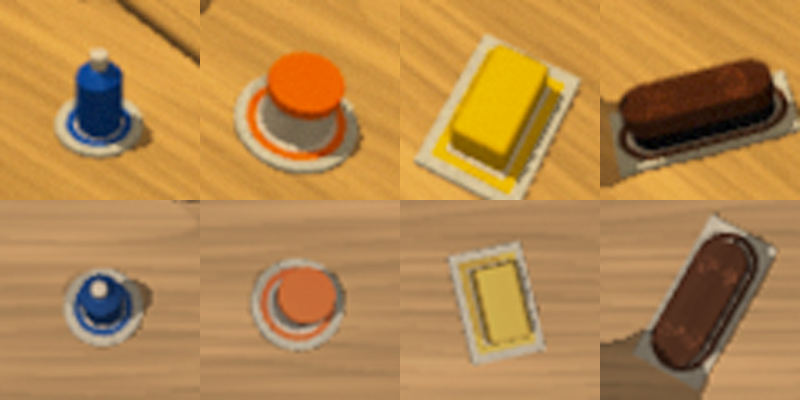

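```bash
cat > e.py <<'E'
from h import *
T={"bottle":("bring",.6561,.0883,0),"pot":("pring",.6132,-.2625,0),"wax":("wrect",.3825,-.2816,.205),"brush":("bout",.381,.285,-.508)}
M["lid"]=M["pot"]; M["body"]=(V([cyl(.042,0),cyl(.042,.058),cyl(.036,.062)]),0); M["wtop"]=(box(.074,.04,.032),1); M["back"]=(V([stad(.13,.046,.02),stad(.13,.046,.04)]),1)
def best(I,n,k,a,x0,zo,w=28):
    """render filled projection of the object, search pose maximizing the mean colour edge across its silhouette"""
    g=cv2.resize(I[n],None,fx=6,fy=6,interpolation=cv2.INTER_CUBIC); g=cv2.GaussianBlur(cv2.cvtColor(g,cv2.COLOR_BGR2LAB),(0,0),2).astype(np.float32)
    P,ang=M[k]
    def score(x):
        y=x[2] if ang else 0; c,s=np.cos(y),np.sin(y)
        q=proj(n,P@np.array([[c,s,0],[-s,c,0],[0,0,1]])+[x[0],x[1],zo])
        h=cv2.convexHull(np.float32(q))[:,0]; t=[]; N=[]
        for p,r in zip(h,np.roll(h,-1,0)):
            L=np.hypot(*(r-p)); m=max(1,int(L*2)); d=(r-p)/max(L,1e-6)
            for u in (np.arange(m)+.5)/m: t.append(p+u*(r-p)); N.append([d[1],-d[0],L/m])
        t=np.array(t);N=np.array(N); S=lambda o:cv2.remap(g,*np.float32(((t+N[:,:2]*o)+.5)*6-.5).T.reshape(2,-1,1),cv2.INTER_LINEAR)[:,0]
        return -np.average(np.minimum(np.linalg.norm(S(.8)-S(-.8),axis=1),60),weights=N[:,2])
    from scipy.optimize import differential_evolution as DE
    b=[(x0[0]-.01,x0[0]+.01),(x0[1]-.01,x0[1]+.01)]+([(a-.15,a+.15)] if ang else [])
    r=DE(score,b,seed=1,popsize=12,maxiter=40,tol=1e-4); return r.x,r.fun
E
python3 - <<'E'
from e import *
A={n:cv2.resize(cv2.imread(f"pics/{n}0.png"),(512,384),interpolation=cv2.INTER_AREA) for n in C}
B={n:robot.capture(n) for n in C}
for n in C: cv2.imwrite(f"pics/raw_{n}.png",B[n])
disc={"bottle":(cyl(.08,.006),0),"pot":(cyl(.094,.006),0),"wax":(box(.11,.074,.006),1),"brush":(box(.156,.074,.006),1)}
ob={"bottle":"bottle","pot":"lid","wax":"wtop","brush":"back"}
for k,(r,x,y,a) in T.items():
    M["disc"]=disc[k]
    for n in C:
        d,f=best(A,n,"disc",a,(x,y),0); o,g=best(B,n,ob[k],a,(x,y),.006)
        print(k,n,"board",d.round(4),round(f),"obj",o.round(4),round(g),"diff mm",((o-d)[:2]*1000).round(1))
E
```

```text
bottle top board [0.6571 0.0884] -31 obj [0.6505 0.079 ] -49 diff mm [-6.7 -9.4]
bottle side board [0.6552 0.0892] -39 obj [0.6469 0.0801] -51 diff mm [-8.3 -9.1]
pot top board [ 0.6143 -0.2642] -28 obj [ 0.6134 -0.2619] -37 diff mm [-0.9  2.3]
pot side board [ 0.613  -0.2619] -40 obj [ 0.6134 -0.2619] -36 diff mm [ 0.4 -0.1]
wax top board [ 0.3829 -0.2831  0.2071] -27 obj [ 0.3796 -0.2827  0.2029] -43 diff mm [-3.3  0.4]
wax side board [ 0.3828 -0.2812  0.2069] -40 obj [ 0.3801 -0.2791  0.2083] -46 diff mm [-2.6  2. ]
brush top board [ 0.371   0.2865 -0.5275] -31 obj [ 0.3908  0.2809 -0.5704] -38 diff mm [19.8 -5.6]
brush side board [ 0.378   0.2831 -0.4537] -37 obj [ 0.3796  0.2845 -0.5001] -43 diff mm [1.6 1.4]
```

```bash
python3 - <<'E'
from e import *
A={n:cv2.resize(cv2.imread(f"pics/{n}0.png"),(512,384),interpolation=cv2.INTER_AREA) for n in C}
B={n:cv2.imread(f"pics/raw_{n}.png") for n in C}
for n in C:
    print(n,"wax0",best(A,n,"wtop",.548,(.4636,-.0977),0)[0].round(4),"bout0",best(A,n,"bout",-.508,(.381,.285),0)[0].round(4),"brush0",best(A,n,"back",-.186,(.608,.267),0)[0].round(4))
    # profiles through wax centre (long and short axes) on top face / board
    c,s=np.cos(.207),np.sin(.207); hs=cv2.cvtColor(B[n],cv2.COLOR_BGR2HSV)
    hb=cv2.cvtColor(A[n],cv2.COLOR_BGR2HSV)
# opened blue mask widths for the bottle
for n,roi in (("side",(240,135,285,185)),("top",(205,120,252,170))):
    h=cv2.cvtColor(B[n],cv2.COLOR_BGR2HSV).astype(int); m=((h[...,0]>95)&(h[...,0]<135)&(h[...,1]>90)).astype(np.uint8)
    x0,y0,x1,y1=roi
    q=proj(n,M["body"][0]+[.6561,.0883,.006]); print("exp",q.min(0).round(1),q.max(0).round(1))
    for y in range(y0,y1): 
        r=m[y,x0:x1]
        if r.any(): print(y,"".join(".#"[v] for v in r))
E
```

```text
top wax0 [ 0.462  -0.1005  0.5435] bout0 [ 0.3822  0.286  -0.5001] brush0 [ 0.6086  0.2672 -0.1949]
side wax0 [ 0.4612 -0.098   0.5604] bout0 [ 0.3806  0.2908 -0.4952] brush0 [ 0.6063  0.2707 -0.2021]
exp [253.3 148.8] [267.7 173.2]
151 .................#......#....................
152 ...............###.....###...................
153 ...............#####..#####..................
154 ..............#############..................
155 ..............#############..................
156 ..............#############..................
157 ..............#############..................
158 ...............############..................
159 ...............############..................
160 ...............############..................
161 ..............#############..................
162 ..............#############..................
163 ..............#############..................
164 ..............##############.................
165 .............################................
166 ............##################...............
167 ............###############.##...............
168 ...........##
[... 598 characters left out ...]
....####................
143 ..................###......#####...............
144 .................####.....#######..............
145 .................#####...########..............
146 .................################..............
147 .................##############.#..............
148 .................#.##############..............
149 .................#..##########..#..............
150 .................#..##########..#..............
151 .................##..#########.##..............
152 ..................#...######..##...............
153 ..................##.........##................
154 ...................###......##.................
155 .....................#######...................
```

```bash
python3 - <<'E'
from e import *
B={n:cv2.imread(f"pics/raw_{n}.png") for n in C}
h=cv2.cvtColor(B["side"],cv2.COLOR_BGR2HSV).astype(int)
def R(x,y,a,P): c,s=np.cos(a),np.sin(a); return P@np.array([[c,s,0],[-s,c,0],[0,0,1]])+[x,y,0]
for dx in(0,-.003): print(dx,proj("side",R(.3829+dx*.98,-.2818+dx*.2,.207,V([box(.074,.04,.006),box(.074,.04,.038)]))).round(1).tolist())
print("inner",proj("side",R(.3829,-.2818,.207,box(.078,.044,.006))).round(1).tolist())
for y in range(278,336): print(y,"".join("w" if s<110 else ("Y" if v>175 else "y") if hh>=20 and s>150 else "." for hh,s,v in h[y,275:335]))
E
```

```text
0 [[305.6, 323.5], [289.4, 315.2], [319.2, 297.0], [303.5, 289.4], [306.8, 317.0], [290.1, 308.6], [320.7, 290.1], [304.5, 282.4]]
-0.003 [[305.0, 324.7], [288.8, 316.3], [318.7, 298.0], [302.9, 290.4], [306.2, 318.2], [289.5, 309.7], [320.1, 291.2], [303.9, 283.4]]
inner [[306.1, 324.7], [288.2, 315.5], [320.3, 296.7], [303.1, 288.4]]
278 ............................................................
279 ............................................................
280 ............................................................
281 ............................................................
282 .........................www................................
283 ........................wwwwww..............................
284 ........................wwwww.Y.............................
285 .......................www..YYYYYY..........................
286 .......................wwwYYYYYYYYYY........................
287 ......................www.YYYYYYYYYYYYY.....................
288 .....................wwwwYYYYYYYYYYYYYYYY...................
289 .....................www.YYYYYYYYYYYYYYYYY.
[... 2307 characters left out ...]
......wwwwwwww.YYYYYYYYYY.www.....................
326 ..................wwwwwwww.YYYYYYY.wwww.....................
327 ...................wwwwwwwww.YYYYYwwww......................
328 .....................wwwwwwwww.YY.wwww......................
329 .......................wwwwwwwww.wwww.......................
330 ..........................wwwwwwwwwww.......................
331 ...........................wwwwwwwww........................
332 .............................wwwwwww........................
333 ...............................wwww.........................
334 .................................ww.........................
335 ............................................................
```

```bash
python3 - <<'E'
from e import *
B={n:cv2.imread(f"pics/raw_{n}.png") for n in C}
def R(x,y,a,P): c,s=np.cos(a),np.sin(a); return P@np.array([[c,s,0],[-s,c,0],[0,0,1]])+[x,y,0]
for n,(x0,y0,x1,y1) in {"side":(113,158,182,208),"top":(148,202,192,258)}.items():
    h=cv2.cvtColor(B[n],cv2.COLOR_BGR2HSV).astype(int)
    for y in range(y0,y1): print(y,"".join("#" if v<75 else "+" if v<120 else "w" if s<105 else "." for hh,s,v in h[y,x0:x1]))
h=cv2.cvtColor(B["top"],cv2.COLOR_BGR2HSV).astype(int)
print("lid exp",[proj("top",M["pot"][0]+[.6134,-.263,.006]).min(0).round(1),proj("top",M["pot"][0]+[.6134,-.263,.006]).max(0).round(1)])
for y in range(145,175): print(y,"".join("#" if hh<14 and s>150 else "o" if hh<14 and s>95 else "w" if s<75 else "." for hh,s,v in h[y,318:350]))
h=cv2.cvtColor(B["side"],cv2.COLOR_BGR2HSV).astype(int)
for y in range(216,258): print(y,"".join("#" if hh<13 and s>150 else "g" if v<170 and s<120 else "w" if s<110 else "." for hh,s,v in h[y,325:380]))
E
```

```text
158 .....................................................................
159 .....................................................................
160 .....................................................................
161 .....................................................................
162 .....................................................................
163 .....................................................................
164 .....................................................................
165 .....................................................................
166 .....................................................................
167 .....................................................................
168 .....................................................................
169 .....................................................................
170 .............................................++++....................
171 .........................................+++++++++++.................
172 .....................................++++++++++++++++.......
[... 8328 characters left out ...]
w..##.wwwgggggggggggggg####gggg.........
247 ............gwwww.....wwwwwggggggggg.####.ggg..........
248 .............gwwww.......wwwgggggg.#####.gggg..........
249 ..............gwwww......#......#######.gggg...........
250 ...............gwwwww...........######.ggggg...........
251 .................gwwwww.............wwwwwgg............
252 ..................ggwwwwwww.......wwwwwwwg.............
253 ....................ggwwwwwwwwwwwwwwwwwg...............
254 ......................gggwwwwwwwwwwwgg.................
255 ..........................gggggggggg...................
256 .......................................................
257 .......................................................
```

```bash
python3 - <<'E'
from e import *
def R(x,y,a,P): c,s=np.cos(a),np.sin(a); return P@np.array([[c,s,0],[-s,c,0],[0,0,1]])+[x,y,0]
def ext(n,q): q=proj(n,q); d=q@np.array([[1,1],[1,-1]]).T; return np.r_[q.min(0),q.max(0),d.min(0),d.max(0)].round(1)
B={n:cv2.imread(f"pics/raw_{n}.png") for n in C}
x,y,a=.381,.285,-.508
for n in C:
    print(n,"wood",ext(n,R(x,y,a,M["back"][0]+[0,0,.006])),"outer",ext(n,R(x,y,a,stad(.146,.062,.006))),"inner",ext(n,R(x,y,a,stad(.134,.05,.006))))
    # brown wood only: red-ish hue and saturation
    h=cv2.cvtColor(B[n],cv2.COLOR_BGR2HSV).astype(int)
    x0,y0,x1,y1=(113,165,182,206) if n=="side" else (146,202,192,254)
    print([h[yy,xx].tolist() for xx,yy in ([(150,178),(121,192),(171,182),(150,190)] if n=="side" else [(168,228),(180,224),(183,218)])])
    m=(h[...,1]>115)&(h[...,2]<125)&((h[...,0]<9)|(h[...,0]>170)); m=m[y0:y1,x0:x1]
    for i,r in enumerate(m[::2]): print(y0+2*i,"".join(".#"[int(v)] for v in r))
E
```

```text
top wood [152.9 211.3 181.7 249.  381.9 -92.  413.1 -34.1] outer [153.3 209.7 185.1 251.2 381.7 -92.4 417.7 -29.9] inner [155.2 211.5 183.3 249.3 384.2 -89.8 415.1 -32.5]
[[10, 158, 79], [12, 90, 62], [13, 73, 84]]
202 ..............................................
204 ..............................................
206 ..............................................
208 ..............................................
210 ..............................................
212 ..............................................
214 ..............................................
216 ..............................................
218 ..............................................
220 ..............................................
222 ..............................................
224 ..............................................
226 ..............................................
228 ..............................................
230 ..............................................
232 ..............................................
234 ..............................................
236 ..............
[... 1523 characters left out ...]
#...##.###........................
189 ......................##.....#.#.....................................
191 .............#..##......#.#.#.........#..............................
193 ...............#..#..................................................
195 .....................................................................
197 .....................................................................
199 .....................................................................
201 .....................................................................
203 .....................................................................
205 .....................................................................
```

```bash
python3 - <<'E'
from e import *
B={n:cv2.imread(f"pics/raw_{n}.png") for n in C}
A={n:cv2.resize(cv2.imread(f"pics/{n}0.png"),(512,384),interpolation=cv2.INTER_AREA) for n in C}
M["wtop2"]=(stad(.13,.046,.04),1)
def go(I,rois,x0,a,z):
    for n,roi in rois.items():
        m=np.zeros(I[n].shape[:2],np.uint8); h=cv2.cvtColor(I[n],cv2.COLOR_BGR2HSV).astype(int)
        t=(125,62,112) if n=="top" else (165,45,112)
        k=((h[...,1]>t[0])&(h[...,2]>t[1])&(h[...,2]<t[2])&(h[...,0]<14)).astype(np.uint8)
        x1,y1,x2,y2=roi; m[y1:y2,x1:x2]=k[y1:y2,x1:x2]
        m=cv2.morphologyEx(m,cv2.MORPH_OPEN,np.ones((3,3),np.uint8))
        ys,xs=np.nonzero(m); H=cv2.convexHull(np.float32(np.r_[np.c_[xs-.5,ys-.5],np.c_[xs+.5,ys+.5],np.c_[xs-.5,ys+.5],np.c_[xs+.5,ys-.5]]))[:,0]
        r=fit("wtop2" if n=="top" else "wtop2",{n:H},a,x0,z); print(n,r[0].round(4),"area",cv2.contourArea(H),"model",cv2.contourArea(cv2.convexHull(np.float32(proj(n,r[2])))))
print("before");go(A,{"top":(155,132,195,190),"side":(180,125,235,168)},(.608,.267),-.19,0)
print("after");go(B,{"top":(146,202,192,254),"side":(113,160,182,206)},(.381,.285),-.508,.006)
E
```

```text
before
top [ 0.6098  0.2676 -0.1947] area 526.0 model 507.62536395911593
side [ 0.6057  0.2663 -0.1905] area 411.5 model 378.17958488385193
after
top [ 0.3831  0.2826 -0.4806] area 602.0 model 544.3141207032604
side [ 0.3781  0.2803 -0.5196] area 511.5 model 491.8897313751513
```

```bash
python3 -c "
from bench import robot
print(robot.close_job())"
```

```text
the job is handed in; nothing more can be done
None
```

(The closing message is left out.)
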